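# Release the clamp on the faceted plaster mould

## Robot

A 6-joint arm with a two-finger parallel gripper is mounted at the origin on the work surface. World frame = base frame: x ahead of the robot, y to its left, z up, the work surface at z = 0. Lengths are in mm, angles in rad, forces in N, time in s.
With the tool pointing down it reaches from about 275 to 1000 mm from the base axis. Payload 8.4 kg.
Tool frame: the origin (TCP) lies between the finger pads; the fingertips stand r.tips_ahead ahead of it and the grasp point (between the pads) lies 6 mm ahead of it (r.tips_ahead is the distance from the TCP to the fingertips, in mm); z points along the fingers, y is the line along which they close (so a half turn about z gives the same grasp; the last joint's range is limited). The gripper opens to 85 mm and grips with 20 to 120 N. Pads are 22 mm wide; open, the fingers measure 114 mm over their backs; the gripper's body (76 mm by 85 mm) begins 54 mm behind the grasp point. The pads swing forward as they close: fully open they stand 13 mm farther back than shut.
Start: joints at [-1.16, 0.353, 1.633, -0, 1.155, -0.002], TCP at [250.734, -572.504, 256.281] pointing down, gripper open.
Joint ranges: [-2.63, 2.63], [-0.92, 2.1], [0.06, 2.66], [-1.3, 4.44], [0, 2.69], [-3.02, 3.02]. Speed limits (rad/s): [2.22, 2.22, 2.79, 3.14, 3.14, 3.14].

## Interface

Orientations are given as [roll, pitch, yaw] about the fixed x, y, z axes, in that order (R = Rz(yaw) Ry(pitch) Rx(roll)).
In Python, from rig import r gives the robot as it stands.
- The arm moves only by the tool carry_out, never from a script. Its arguments are lists of equal length, an entry for each row: "delta_pos": the shift along the tool's x, y, z in m, a list of three; "rot": the turn, a rotation vector about the tool's x, y, z in degrees, a list of three. A call has 1 to 8 rows; each row is the pose to reach, as a shift and turn from the pose commanded when the call began, along the tool's axes at that moment; what a row does not reach only later rows make up. A row lasts 1/8 s, in which the tool goes at most 62.5 mm and 10.7 degrees, less where a joint would pass 70% of its speed; a pose out of reach is approached as far as the arm can. A call with a gripper value outside its range is refused whole. "claw" is the finger opening in m, from 0 to 0.0854, set as the call begins (left out, the last holds). The fingers move at their own pace and stop on an object; "grip_force" is the grip in N (left out, the last holds). Time passes only in rows, so rows that repeat a pose let the fingers close. It gives the time, the measured TCP pose, the force, the opening and the grip force at its end, in the units of the state.
- r.sense(): the state, without advancing time (a new reading comes with each control period).
- r.grab_frame(name): name is "scene" or "side" or "wrist"; returns the picture (420x560x3 uint8, blue, green, red); there is no depth.
- r.camera_info(name): a dict with "fx", "fy", "cx", "cy" (pixels), "distortion" ([k1, k2, p1, p2, k3] as OpenCV has them; the pictures are not rectified), "pose" (4x4, takes a point from camera to world coordinates); the wrist camera has in their place "hand_eye" (4x4, takes a point from camera to tool coordinates, whose origin is the TCP and whose axes are the flange's). Camera axes: x right, y down, z forward; pixel columns grow to the right and rows downward; lengths in mm; the calibration is good to about 2 mm. A picture is of the moment at which its call begins: read the wrist's pose just before it. camera_info takes no time and is no camera call.
- r.sign_off(): hands the job in; it is judged then, once.
Trained networks look in the newest picture that a camera, given by its name, has taken for a name from the list of things; names that differ only in an ending like _2 or _b are one class to them, and where a whole thing is asked for, a point or a joint stands for the part that bears it (a point fixed in the world has none). Each returns a list of dicts, best first, with "p" (0 to 1); they miss things now and then, are a little off and sometimes report something else, mostly with a low value. They report only what shows in the picture. A call takes as long as a camera call. They do not tell look-alikes from the thing itself.
- r.recognise(thing, camera): "box" ([left, top, right, bottom] in pixels, round what is visible of it).
- r.cut_out(thing, camera): "mask" (420x560 bool, what is visible of it) and "box" ([left, top, right, bottom] in pixels, round what is visible of it).
The state is a dict: "clock": time; "qpos": joint angles; "qvel": joint speeds; "joint_efforts": joint torques, N m; "eef_pos": TCP position; "tcp_rot": TCP orientation; "contact_force": force on the tool from outside, world axes, zero at the start; "wrist_torque": the same for the moment, N m; "opening": opening from 0.0 (shut) to 1.0 (fully open); "grasp_force": force on a finger pad.
Only numpy, scipy, OpenCV 4.12 (cv2) and the standard library are available. Lean on these libraries where they do the work, as an engineer would, in place of code of your own. Each camera call takes 0.05 s, during which the arm holds its last target. There are 200 camera calls.

## Task

The faceted, six-sided plaster mould is ready to be opened. Unscrew the bridge clamp that stands over it, by its black bar knob, counter-clockwise about a quarter turn, following the knob as it rises, until the pressure pad stands more than a centimetre above the mould; then let go. Leave the mould standing where it is, and do not turn the other clamp, which holds the plain round mould.

Things in the scene. Friction and masses are not known exactly. Their poses are not given: they have to be found in the camera images.
- clamp_a_knob (a joint): angle of the bar knob of the clamp over the faceted mould, rad; 0 = screwed down (pad 0.5 mm above the mould; bar square to the crossbar), grows counter-clockwise seen from above; end stop 1.9; starts between 0 and 0.2. Quick screw: knob, screw and pad rise together 10 mm per rad. Friction 0.12 N m all the way; it stays where it is left.
- clamp_a_grip (a point): centre of that knob's black bar, on the vertical screw axis; turns and rises with it. Bar 66 mm long (point x), 15 wide (y), 28 tall (z up): its top is 14 mm above this point. A 28 mm round hub shows 14 mm below the bar. Screwed down, the bar's underside is 22 mm above the grey crossbar (38 mm wide, 190 long, top 159 above the table); nothing but the knob stands on the crossbar.
- clamp_b_grip (a point): the same point of the other, identical clamp's knob, over the plain round mould (112 mm diameter, 80 tall); not to be turned. The clamps may change places. Each has a grey base plate 160 x 190 x 12 mm and two steel posts 164 mm apart under its crossbar.
- mould_center (a point): centre (half-way up) of the faceted mould: an off-white six-sided plaster block, 80 mm tall, 128 mm across its corners at mid-height, narrower at top and bottom, a dark seam round its middle; it stands loose on the clamp's base plate, its middle under the screw.
There are look-alikes about, which are no part of the job. What is shaped like the part that bears clamp_a_knob but blue or orange is not meant.

How it is judged:
By the outcome, as a careful person would: the job done as asked, in the order asked, and still so for the second after the job is handed in, with the robot touching nothing.
It also fails if it takes over 34 s, if anything falls off the work surface, if the arm or the gripper's body presses on something with over 40 N, if the wrist force passes 120 N, or if a joint passes its speed limit or range.

## Working session

There is one attempt and no reset: what is moved stays moved. The work goes in short steps, Python scripts to look and compute and a tool call to move; the robot and the scene stay as the last step left them, time stands still between calls to the robot, and variables do not carry over. Pictures are saved under pics/ and viewed, at most 10 in all, crops included, and the job is handed in when it is done.

Besides the shell and the picture viewer there is one more tool, called after "Emit:" as name(argument=value, ...), one argument or row to a line, values as JSON. carry_out: Moves the arm, as the interface text tells. Its arguments: {"type":"object","properties":{"delta_pos":{"type":"array","items":{"type":"array","items":{"type":"number"}}},"rot":{"type":"array","items":{"type":"array","items":{"type":"number"}}},"claw":{"type":"number"},"grip_force":{"type":"number"}},"required":["delta_pos","rot"]}

```bash
mkdir -p pics; python3 - <<'E'
from rig import r
import cv2,numpy as np
s=r.sense();print(s['clock'],s['eef_pos'],s['tcp_rot'],s['opening'],r.tips_ahead)
ims=[]
for c in('scene','side'):
    im=r.grab_frame(c).copy();cv2.imwrite(f'pics/{c}0.png',im)
    for t in('clamp_a_knob','clamp_a_grip','mould_center'):
        for d in r.recognise(t,c): print(c,t,np.round(d['box']),round(d['p'],2))
    i=r.camera_info(c);print(i['fx'],i['distortion'],np.round(i['pose'],2).tolist())
    ims.append(im)
E
```

```text
0.0 [ 250.5844584  -572.08930046  255.55300506] [-3.14021014e+00 -1.71756713e-05  4.12815282e-01] 1.0004855476341397 25.0
scene clamp_a_knob [421. 211. 454. 250.] 0.69
scene clamp_a_knob [390. 130. 404. 158.] 0.65
scene clamp_a_knob [193. 146. 207. 174.] 0.52
scene clamp_a_grip [426. 213. 453. 249.] 0.87
scene clamp_a_grip [391. 131. 403. 158.] 0.63
scene clamp_a_grip [195. 143. 208. 173.] 0.5
scene mould_center [389. 262. 450. 324.] 0.85
453.64936892567414 [-0.1417125  0.         0.         0.         0.       ] [[0.14, 0.61, -0.78, 1107.58], [0.99, -0.07, 0.12, -125.66], [0.02, -0.79, -0.61, 675.73], [0.0, 0.0, 0.0, 1.0]]
side clamp_a_knob [306. 136. 335. 158.] 0.98
side clamp_a_knob [184. 138. 214. 157.] 0.65
side clamp_a_knob [153. 224. 205. 259.] 0.61
side clamp_a_grip [183. 138. 214. 156.] 0.95
side clamp_a_grip [309. 139. 337. 158.] 0.9
side clamp_a_grip [152. 228. 203. 262.] 0.76
side mould_center [293. 184. 344. 223.] 0.83
382.11677231256436 [-0.05077909  0.          0.          0.          0.        ] [[1.0, -0.04, 0.08, 405.27], [-0.09, -0.45, 0.89, -623.53], [0.0, -0.89, -0.45, 482.07], [0.0, 0.0, 0.0, 1.0]]
```

View pics/scene0.png

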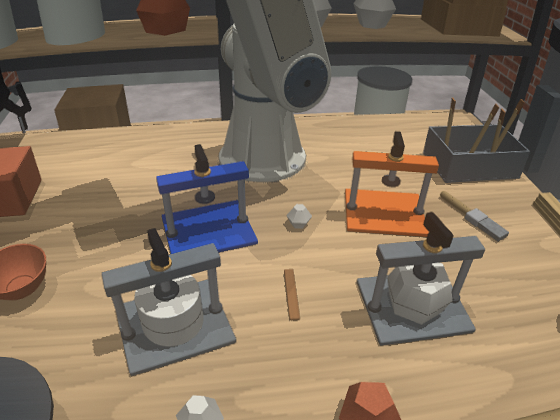

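View pics/side0.png

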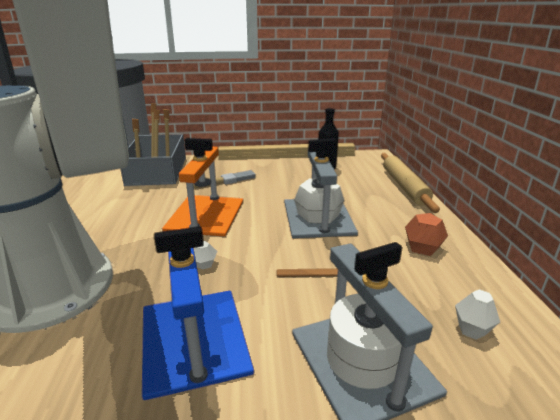

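Knobs that could be meant, by scene pixel: grey clamp over the faceted mould (437,230), grey clamp over the round mould (159,250), blue (201,160), orange (398,145). I choose (437,230), which is (321,148) in the side view. It is the grey clamp with the faceted off-white block under it.

```bash
cat > h.py <<'E'
from rig import r
import cv2,numpy as np
from scipy.spatial.transform import Rotation as Ro
def cam(n,s=None):
    i=r.camera_info(n);K=np.array([[i['fx'],0,i['cx']],[0,i['fy'],i['cy']],[0,0,1]])
    if 'pose' in i: P=np.array(i['pose'])
    else:
        s=s or r.sense();T=np.eye(4);T[:3,:3]=Ro.from_euler('xyz',s['tcp_rot']).as_matrix();T[:3,3]=s['eef_pos'];P=T@np.array(i['hand_eye'])
    return K,np.array(i['distortion'],float),P
def ray(n,uv,s=None):
    K,D,P=cam(n,s);u=cv2.undistortPoints(np.array([[uv]],float),K,D)[0,0]
    return P[:3,3],P[:3,:3]@np.array([u[0],u[1],1])
def atz(n,uv,z,s=None):
    o,d=ray(n,uv,s);return o+d*(z-o[2])/d[2]
def tri(a,b):
    A=[];B=[]
    for o,d in(a,b):
        d=d/np.linalg.norm(d);M=np.eye(3)-np.outer(d,d);A.append(M);B.append(M@o)
    return np.linalg.lstsq(np.vstack(A),np.hstack(B),rcond=None)[0]
def proj(n,X,s=None):
    K,D,P=cam(n,s);Q=np.linalg.inv(P)
    return cv2.projectPoints(np.array(X,float).reshape(-1,3),cv2.Rodrigues(Q[:3,:3])[0],Q[:3,3],K,D)[0][:,0]
E
python3 - <<'E'
from h import *
p=tri(ray('scene',(439,229)),ray('side',(322,148)));print('grip',p)
print('crossbar ends z159 scene',atz('scene',(378,251),159),atz('scene',(481,241),159))
a=cv2.imread('pics/scene0.png')[190:350,340:500];b=cv2.imread('pics/side0.png')[120:240,260:380]
cv2.imwrite('pics/crop1.png',np.hstack([cv2.resize(a,(400,400),interpolation=3),cv2.resize(b,(400,400),interpolation=3)]))
E
```

```text
grip [581.01594632 232.85157945 193.18566532]
crossbar ends z159 scene [579.30763425 131.75766424 159.        ] [579.03075359 327.17868785 159.        ]
```

View pics/crop1.png

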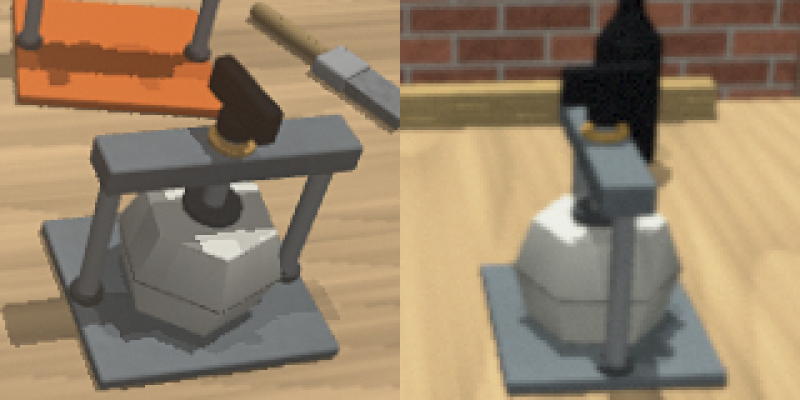

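Crop: the left half (scene) shows a grey clamp with the faceted off-white mould and a black bar knob at about (437,230). The right half (side) shows the same clamp, with the knob at (321,148). The choice stands, and the triangulated z of 193 fits the nominal 195.

```bash
python3 - <<'E'
from h import *
a=atz('scene',(430,216),210);b=atz('scene',(449,243),210);print(a,b,np.arctan2(*(b-a)[[1,0]]))
print(np.round(r.camera_info('wrist')['hand_eye'],2).tolist(),r.camera_info('wrist')['fx'])
s=r.sense();R=Ro.from_euler('xyz',s['tcp_rot'])
t=np.array([560,230,350.]);print(R.inv().apply(t-s['eef_pos']),s['qpos'])
print((R.inv()*Ro.from_euler('xyz',[np.pi,0,0.1])).as_rotvec(True))
E
```

```text
[559.01615364 223.20092748 210.        ] [628.56345892 226.35906072 210.        ] 0.04537868379130264
[[0.0, -0.96, -0.27, 68.67], [1.0, 0.0, 0.0, -0.01], [-0.0, -0.27, 0.96, -118.43], [0.0, 0.0, 0.0, 1.0]] 289.6006132683144
[ 605.22501726 -610.97082662  -93.70658895] [-1.16036567e+00  3.53091443e-01  1.63350469e+00  1.37244052e-05
  1.15517104e+00 -2.40112919e-03]
[-1.00320044e-02  8.26440386e-04  1.79236233e+01]
```

Emit:
carry_out(
  delta_pos=[
    [0.04,-0.04,-0.03],
    [0.08,-0.08,-0.06],
    [0.12,-0.12,-0.094],
    [0.16,-0.16,-0.094],
    [0.2,-0.2,-0.094],
    [0.24,-0.24,-0.094],
    [0.28,-0.28,-0.094],
    [0.32,-0.32,-0.094],
  ],
  rot=[
    [0,0,2],
    [0,0,4],
    [0,0,7],
    [0,0,9],
    [0,0,11],
    [0,0,14],
    [0,0,16],
    [0,0,18],
  ],
  claw=0.085,
)

```text
clock: 1.4
eef_pos: [415.8, -149.3, 350.6]
tcp_rot: [3.141, -0.001, 0.097]
contact_force: [0.6, -1.2, 0.2]
opening: 0.996
grasp_force: 0.0
```

```bash
python3 - <<'E'
from h import *
s=r.sense();R=Ro.from_euler('xyz',s['tcp_rot']);print(s['clock'],s['eef_pos'],s['tcp_rot'],s['qpos'])
t=np.array([560,230,350.]);print(R.inv().apply(t-s['eef_pos']))
E
```

```text
1.4 [ 415.84593351 -149.28655999  350.61168267] [ 3.14119822e+00 -8.95506079e-04  9.72475841e-02] [-3.48081878e-01 -3.00477346e-02  1.88238676e+00  3.10100981e-05
  1.28827556e+00  1.12545841e+00]
[ 180.29893639 -363.49822635    0.62976625]
```

Emit:
carry_out(
  delta_pos=[
    [0.026,-0.052,0],
    [0.052,-0.104,0],
    [0.078,-0.156,0],
    [0.104,-0.208,0],
    [0.13,-0.26,0],
    [0.155,-0.312,0],
    [0.18,-0.363,0],
    [0.18,-0.363,0],
  ],
  rot=[
    [0,0,0],
    [0,0,0],
    [0,0,0],
    [0,0,0],
    [0,0,0],
    [0,0,0],
    [0,0,0],
    [0,0,0],
  ],
)

```text
clock: 2.4
eef_pos: [559.5, 231.3, 349.6]
tcp_rot: [-3.141, 0.0, 0.102]
contact_force: [0.6, -0.6, 0.1]
opening: 0.993
grasp_force: 0.0
```

```bash
python3 - <<'E'
from h import *
s=r.sense();print(s['clock'],s['eef_pos'],s['tcp_rot'])
im=r.grab_frame('wrist').copy()
for d in r.cut_out('clamp_a_knob','wrist'):
    c,wh,a=cv2.minAreaRect(np.argwhere(d['mask'])[:,::-1].astype(np.float32));print(d['p'],np.round(d['box']),c,wh,a)
    print(atz('wrist',c,210,s))
cv2.imwrite('pics/w1.png',im)
E
```

```text
2.4 [559.48699455 231.30211829 349.59632983] [-3.14092939e+00  1.89501199e-04  1.02004362e-01]
0.77 [270. 147. 300. 216.] (285.0, 178.5) (73.0, 26.0) 90.0
[582.86541829 229.2906197  210.        ]
```

View pics/w1.png

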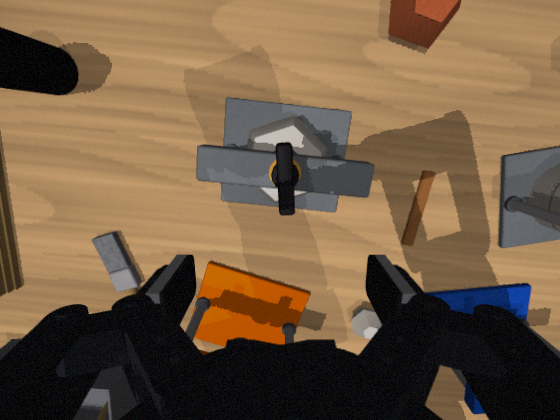

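Wrist view: the grey clamp with the faceted mould is central. The black bar runs from (284,143) to (287,214), and the crossbar from (198,163) to (372,181).

```bash
python3 - <<'E'
from h import *
s=r.sense()
im=cv2.imread('pics/w1.png')
m=np.zeros((420,560),np.uint8);m[138:218,266:304]=(im[138:218,266:304].max(2)<40)
n,l,st,_=cv2.connectedComponentsWithStats(m);k=1+st[1:,4].argmax();print(st[k])
pts=np.argwhere(l==k)[:,::-1]
W=np.array([atz('wrist',p,209,s)[:2] for p in pts],np.float32)
c,wh,a=cv2.minAreaRect(W);print(c,wh,a)
e=[atz('wrist',p,159,s) for p in((198,163),(372,181))];d=e[0]-e[1];th=np.arctan2(d[1],d[0]);print(e,np.linalg.norm(d),'crossbar',np.degrees(th),(e[0]+e[1])/2)
for T in (0,-2,0,2,4,6,8,10):
    t=np.radians(T);g=np.array([581,230,195]);cc=[g+np.array([np.cos(t)*x,np.sin(t)*x,14]) for x in(-33,33)]
    print(T,np.round(proj('wrist',cc,s),1).tolist())
E
```

```text
[ 272  143   27   72 1241]
(580.5342407226562, 225.74197387695312) (64.97693634033203, 23.53957176208496) 5.753802299499512
[array([580.20039163, 317.92823025, 159.        ]), array([579.59825607, 130.07866895, 159.        ])] 187.85052634916983 crossbar 89.8163439530382 [579.89932385 224.0034496  159.        ]
0 [[276.8, 213.4], [284.2, 141.6]]
-2 [[275.6, 213.3], [285.5, 141.7]]
0 [[276.8, 213.4], [284.2, 141.6]]
2 [[278.1, 213.5], [282.9, 141.4]]
4 [[279.3, 213.6], [281.5, 141.4]]
6 [[280.5, 213.6], [280.2, 141.4]]
8 [[281.8, 213.6], [278.9, 141.4]]
10 [[283.0, 213.5], [277.6, 141.5]]
```

```bash
python3 - <<'E'
from h import *
s=r.sense();R=Ro.from_euler('xyz',s['tcp_rot'])
print(R.inv().apply(np.array([580,225.3,255])-s['eef_pos']))
E
```

```text
[21.15557687  4.92169177 94.77147913]
```

Emit:
carry_out(
  delta_pos=[
    [0.01,0.002,0.045],
    [0.02,0.005,0.08],
    [0.02,0.005,0.095],
    [0.02,0.005,0.095],
  ],
  rot=[
    [0,0,-1],
    [0,0,-1],
    [0,0,-1],
    [0,0,-1],
  ],
)

```text
clock: 3.0
eef_pos: [578.6, 224.0, 255.0]
tcp_rot: [3.141, 0.002, 0.115]
contact_force: [-0.1, 0.8, -0.8]
opening: 0.993
grasp_force: 0.0
```

```bash
python3 - <<'E'
from h import *
s=r.sense();print(s['clock'],s['eef_pos'],s['tcp_rot'])
im=r.grab_frame('wrist').copy()
cv2.imwrite('pics/w2.png',im)
E
```

```text
3.0 [578.60872805 223.98891172 254.96920881] [3.14119035e+00 1.61888340e-03 1.14992710e-01]
```

View pics/w2.png

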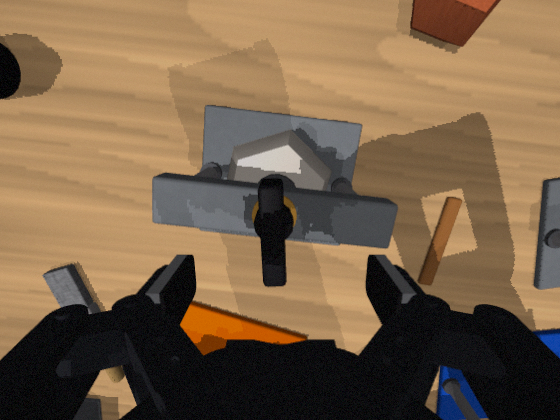

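The bar runs from (270,179) to (274,285), and the fingers' mid-column is about 280.

```bash
python3 - <<'E'
from h import *
s=r.sense()
im=cv2.imread('pics/w2.png');g=im.max(2)
E=[]
for v in (184,188,192,245,255,265,275,280):
    x=np.where(g[v,245:305]<45)[0]+245;E.append(((x.min()+x.max())/2,v));print(v,x.min(),x.max())
W=np.array([atz('wrist',p,210,s)[:2] for p in E]);p=np.polyfit(W[:,0],W[:,1],1)
print('angle',np.degrees(np.arctan(p[0])),'y at 580',np.polyval(p,580),'resid',W[:,1]-np.polyval(p,W[:,0]))
print([atz('wrist',q,210,s) for q in((270,178),(274,286))])
R=Ro.from_euler('xyz',s['tcp_rot']);print(R.inv().apply(np.array([580,np.polyval(p,580),212])-s['eef_pos']))
E
```

```text
184 245 293
188 258 296
192 258 303
245 261 284
255 262 284
265 263 284
275 263 285
280 263 285
angle 5.27876970847464 y at 580 228.162909201637 resid [ 3.5769411  -1.10802252 -3.20096705  0.92706575  0.5071807   0.07857737
 -0.35905828 -0.42171708]
[array([618.18565477, 234.7376671 , 210.        ]), array([549.07047157, 224.80744738, 210.        ])]
[ 1.19164906 -3.5757523  44.1514515 ]
```

Emit:
carry_out(
  delta_pos=[
    [0.003,-0.004,0.02],
    [0.003,-0.004,0.043],
    [0.003,-0.004,0.043],
    [0.003,-0.004,0.043],
  ],
  rot=[
    [0,0,-1.5],
    [0,0,-1.5],
    [0,0,-1.5],
    [0,0,-1.5],
  ],
)

```text
clock: 3.55
eef_pos: [582.1, 229.6, 212.9]
tcp_rot: [-3.141, -0.001, 0.143]
contact_force: [-0.7, 0.8, 0.4]
opening: 0.998
grasp_force: 0.0
```

Emit:
carry_out(
  delta_pos=[
    [0,0,0],
    [0,0,0],
    [0,0,0],
    [0,0,0],
    [0,0,0],
    [0,0,0],
  ],
  rot=[
    [0,0,0],
    [0,0,0],
    [0,0,0],
    [0,0,0],
    [0,0,0],
    [0,0,0],
  ],
  claw=0.0,
  grip_force=30,
)

```text
clock: 4.3
eef_pos: [581.8, 229.4, 212.5]
tcp_rot: [-3.141, -0.0, 0.142]
contact_force: [-1.3, -0.1, 2.2]
opening: 0.171
grasp_force: 33.1
```

```bash
python3 - <<'E'
from h import *
s=r.sense();print({k:np.round(v,3) for k,v in s.items()})
im=r.grab_frame('wrist').copy();b=r.grab_frame('scene')[170:290,350:510]
cv2.imwrite('pics/w3.png',np.hstack([cv2.resize(im,(400,300)),cv2.resize(b,(400,300))]))
E
```

```text
{'clock': np.float64(4.3), 'qpos': array([0.373, 0.396, 1.673, 0.   , 1.072, 1.801]), 'qvel': array([ 0.   ,  0.   ,  0.003, -0.   ,  0.002,  0.   ]), 'joint_efforts': array([-3.6800e-01, -6.0187e+01, -3.1715e+01, -1.6100e-01, -1.8900e-01,
        9.0000e-03]), 'eef_pos': array([581.832, 229.366, 212.464]), 'tcp_rot': array([-3.141, -0.   ,  0.142]), 'contact_force': array([-1.286, -0.098,  2.154]), 'wrist_torque': array([0.023, 0.076, 0.024]), 'grasp_force': np.float64(33.079), 'opening': np.float64(0.171)}
```

View pics/w3.png

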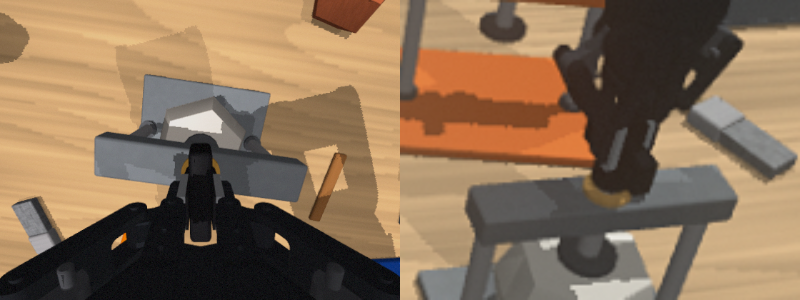

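Left (wrist) and right (scene): the fingers hold the bar centred, above the hub, and forces are small. Next I turn it counter-clockwise, rising 10 mm per rad.

Emit:
carry_out(
  delta_pos=[
    [0,0,-0.0009],
    [0,0,-0.0017],
    [0,0,-0.0026],
    [0,0,-0.0035],
    [0,0,-0.0044],
    [0,0,-0.0052],
    [0,0,-0.0061],
    [0,0,-0.007],
  ],
  rot=[
    [0,0,-5],
    [0,0,-10],
    [0,0,-15],
    [0,0,-20],
    [0,0,-25],
    [0,0,-30],
    [0,0,-35],
    [0,0,-40],
  ],
)

```text
clock: 5.4
eef_pos: [581.8, 229.5, 219.5]
tcp_rot: [-3.141, -0.0, 0.843]
contact_force: [-1.1, 0.0, 3.2]
opening: 0.169
grasp_force: 33.1
```

Emit:
carry_out(
  delta_pos=[
    [0,0,-0.0009],
    [0,0,-0.0017],
    [0,0,-0.0026],
    [0,0,-0.0035],
    [0,0,-0.0044],
    [0,0,-0.0052],
    [0,0,-0.0061],
    [0,0,-0.0074],
  ],
  rot=[
    [0,0,-5],
    [0,0,-10],
    [0,0,-15],
    [0,0,-20],
    [0,0,-25],
    [0,0,-30],
    [0,0,-35],
    [0,0,-42],
  ],
)

```text
clock: 6.4
eef_pos: [581.6, 229.6, 226.8]
tcp_rot: [-3.141, -0.001, 1.577]
contact_force: [-1.4, 1.5, 2.5]
opening: 0.169
grasp_force: 33.1
```

Emit:
carry_out(
  delta_pos=[
    [0,0,0],
    [0,0,0],
  ],
  rot=[
    [0,0,0],
    [0,0,0],
  ],
)

```text
clock: 6.65
eef_pos: [581.6, 229.5, 226.8]
tcp_rot: [-3.141, -0.0, 1.571]
contact_force: [-2.6, 2.9, 3.9]
opening: 0.165
grasp_force: 33.4
```

```bash
python3 - <<'E'
from h import *
s=r.sense();print(s['clock'],s['eef_pos'],s['tcp_rot'],s['contact_force'],s['wrist_torque'],s['opening'])
b=r.grab_frame('scene')[170:350,350:510];c=r.grab_frame('side')[110:250,250:390]
cv2.imwrite('pics/w4.png',np.hstack([cv2.resize(b,(400,450)),cv2.resize(c,(400,450))]))
E
```

```text
6.65 [581.58053318 229.54110783 226.76243004] [-3.14128829e+00 -4.28183945e-04  1.57093894e+00] [-2.57149074  2.90292702  3.86391861] [0.47414295 0.58102995 0.03471177] 0.16515292113163113
```

View pics/w4.png

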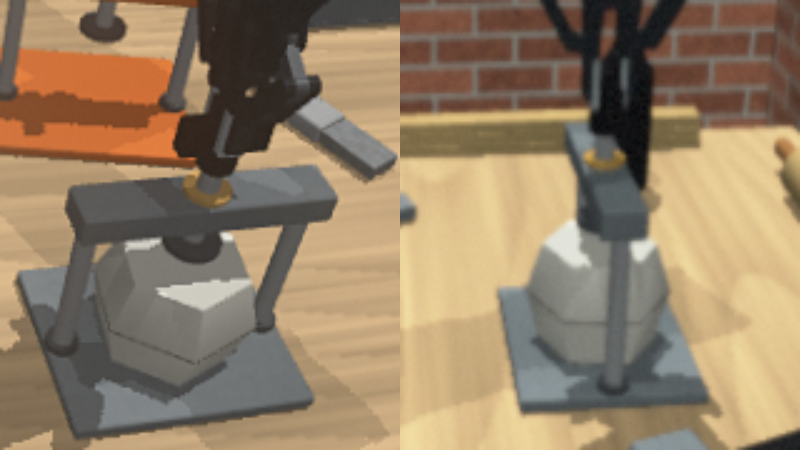

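The knob has turned to lie along the crossbar, the screw shows below it, and the pad stands clear of the mould, which has not moved. Now I let go and rise.

Emit:
carry_out(
  delta_pos=[
    [0,0,0],
    [0,0,0],
    [0,0,0],
    [0,0,0],
    [0,0,0],
    [0,0,0],
  ],
  rot=[
    [0,0,0],
    [0,0,0],
    [0,0,0],
    [0,0,0],
    [0,0,0],
    [0,0,0],
  ],
  claw=0.07,
)

```text
clock: 7.5
eef_pos: [581.8, 229.3, 226.7]
tcp_rot: [3.142, 0.0, 1.573]
contact_force: [0.1, 0.2, -0.8]
opening: 0.82
grasp_force: 0.0
```

Emit:
carry_out(
  delta_pos=[
    [0,0,-0.02],
    [0,0,-0.05],
    [0,0,-0.09],
    [0,0,-0.13],
    [0,0,-0.13],
    [0,0,-0.13],
  ],
  rot=[
    [0,0,0],
    [0,0,0],
    [0,0,0],
    [0,0,0],
    [0,0,0],
    [0,0,0],
  ],
)

```text
clock: 8.25
eef_pos: [581.5, 229.2, 356.1]
tcp_rot: [-3.141, 0.0, 1.573]
contact_force: [0.5, -0.7, -0.2]
opening: 0.823
grasp_force: 0.0
```

```bash
python3 - <<'E'
from h import *
s=r.sense();print(s['clock'],s['eef_pos'],s['contact_force'],s['opening'])
b=r.grab_frame('scene')[190:350,340:500];c=r.grab_frame('side')[120:240,260:380]
cv2.imwrite('pics/w5.png',np.hstack([cv2.resize(b,(400,400)),cv2.resize(c,(400,400))]))
E
```

```text
8.25 [581.46199316 229.16238962 356.12244619] [ 0.50582835 -0.65086894 -0.17030147] 0.8228492366728074
```

View pics/w5.png

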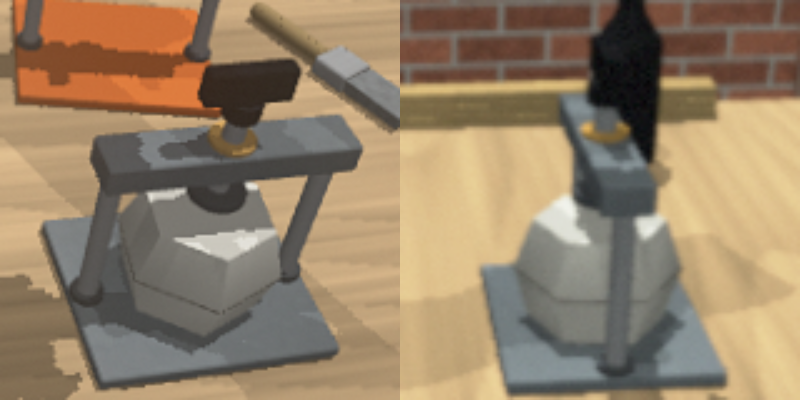

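The knob stays raised and turned along the crossbar. The mould and clamp are where they were, and the gripper is clear.

```bash
python3 -c "
from rig import r
print(r.sign_off())"
```

```text
the job is handed in; nothing more can be done
None
```

The clamp over the faceted mould is unscrewed: its knob is turned about 82° counter-clockwise and let go, its pad roughly 15 mm above the mould by the screw pitch; the mould stands unmoved, the other clamp was not touched, and the job is handed in.

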